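# Sort job leftovers into the parts trays

## Robot

A 6-joint arm with a two-finger parallel gripper is mounted at the origin on a cart in front of the work surface, level with it; the furniture and walls round the work are solid. World frame = base frame: x ahead of the robot, y to its left, z up, the work surface at z = 0. Lengths are in mm, angles in rad, forces in N, time in s.
With the tool pointing down it reaches from about 350 to 800 mm from the base axis. Payload 7.3 kg.
Tool frame: the origin (TCP) lies at the very end of the fingers, on their centre line; the grasp point (between the pads) lies 19 mm behind it (r.tcp_to_grasp is the distance from the TCP to the grasp point, in mm); z points along the fingers, y is the line along which they close (so a half turn about z gives the same grasp; the last joint's range is limited). The gripper opens to 85 mm and grips with 20 to 120 N. Pads are 22 mm wide; open, the fingers measure 114 mm over their backs; the gripper's body (76 mm by 85 mm) begins 54 mm behind the grasp point. The pads swing forward as they close: fully open they stand 13 mm farther back than shut.
Start: joints at [1, 0.342, 1.524, -0, 1.275, -0.146], TCP at [216.361, 478.364, 231.322] pointing down, gripper open.
Joint ranges: [-2.53, 2.53], [-0.77, 2.02], [0.04, 2.7], [-1, 4.14], [0.28, 2.66], [-3.11, 3.11]. Speed limits (rad/s): [2.57, 2.57, 3.14, 3.14, 3.14, 3.14].

## Interface

Orientations are given as a 3x3 rotation matrix whose columns are the frame's x, y, z axes.
In Python, from station import r gives the robot as it stands. The module is installed in compiled form; this text tells all that it offers.
- The arm moves only by the shell command python3 -m inch 'ROWS' [OPENING] [FORCE]. ROWS is JSON, a list of rows, each an object with "slide": the shift along the tool's x, y, z in units of 0.25 m (1.0 is 0.25 m), a list of three; "delta_rot": the turn, a rotation vector about the tool's x, y, z in units of 90 degrees (1.0 is 90 degrees), a list of three. A call has 1 to 8 rows; each row is the pose to reach, as a shift and turn from the pose commanded when the call began, along the tool's axes at that moment; what a row does not reach only later rows make up. A row lasts 1/12 s, in which the tool goes at most 41.7 mm and 7.16 degrees, less where a joint would pass 70% of its speed; a pose out of reach is approached as far as the arm can. A call with a number of a shift or a turn outside -1 to 1 is refused whole. A call with a gripper value outside its range is refused whole. OPENING is the opening, from -1 (shut) to 1 (fully open), set as the call begins (- or left out, the last holds). The fingers move at their own pace and stop on an object; FORCE is the grip in N (left out, the last holds). Time passes only in rows, so rows that repeat a pose let the fingers close. It gives the time, the measured TCP pose, the force, the opening and the grip force at its end, in the units of the state.
- r.observe(): the state, without advancing time (a new reading comes with each control period).
- r.capture(name): name is "scene" or "side" or "wrist"; returns a dict with "color" (420x560x3 uint8, red, green, blue), "K" (3x3 intrinsics, pixels), "rvec" (rotation vector, rad) and "tvec" (3), from world to camera coordinates, as OpenCV has them; the wrist camera has in their place "hand_eye" (4x4, takes a point from camera to tool coordinates, whose origin is the TCP and whose axes are the flange's). Camera axes: x right, y down, z forward; pixel columns grow to the right and rows downward; lengths in mm; the calibration is good to about 2 mm. The wrist camera is an equidistant fisheye: a pixel r from the principal point sees the ray r / f radians off the axis. A picture is of the moment at which its call begins: read the wrist's pose just before it. There is no depth.
- r.finish_job(): hands the job in; it is judged then, once.
The state is a dict: "t": time; "joints": joint angles; "joint_velocities": joint speeds; "joint_torque": joint torques, N m; "eef_pos": TCP position; "eef_rot": TCP orientation; "force": force on the tool from outside, world axes, zero at the start; "moment": the same for the moment, N m; "width": opening from 0.0 (shut) to 1.0 (fully open); "grasp_force": force on a finger pad.
Only numpy, scipy, OpenCV 4.12 (cv2) and the standard library are available. Lean on these libraries where they do the work, as an engineer would, in place of code of your own. Each camera call takes 0.05 s, during which the arm holds its last target. There are 200 camera calls.

## Task

Clear the leftovers of a job off the bench: the metal hardware (hex nut and black angle bracket) goes in the blue tray, the battery in the red tray and the little oil bottle in the yellow tray. Set everything down on the tray's floor, the bottle standing upright, the bracket standing on its flat foot, the nut and the battery lying flat. Leave the tape measure and the marker where they are.

Things in the scene. Friction and masses are not known exactly. Their poses are not given: they have to be found in the camera images.
- hex_nut: Plain grey steel hexagon nut lying flat on the bench, 22 mm over the corners (19 mm over the flats), 10 mm high, about 20 g. Origin: centre of its underside; z up along its bore.
- bracket: Black pressed-steel angle bracket (an L), about 70 g, standing on its flat foot: overall 48 mm (x) x 51 mm (y) x 42 mm high. The foot is 2 mm thick and spans x -22 to 24, y -25 to 26 mm. The upright leg, by which to take it, spans x -24 to -9 (15 mm thick), y -26 to 15, z 0 to 42 mm. Origin: centre of the underside; z up. It can stand at any yaw.
- battery: Round green and silver battery lying on its side, 50 mm long (along its y axis), 15 to 17 mm thick, about 23 g. Origin: middle of its length, on the underside of its body as it lies at the start; z up at the start (it can roll).
- oil_bottle: Small amber bottle with a black dropper cap and paper label, standing upright, about 70 g, 102 mm high: round body 34 mm across up to about z = 65 mm, then a narrower cap (24 mm) to 77 mm and a 13 mm thick tip. Origin: centre of its underside; z up.
- blue_tray: Open blue plastic tray for small parts, fixed to the bench, 108 (its x) x 100 (its y) x 24 mm high, walls and floor 4 mm thick, so 100 x 92 mm inside. Origin: centre of its underside, on the bench top (the floor inside is 4 mm above it); z up. Anywhere in a row of three, turned up to 0.25 rad. Behind the trays a wall shelf hangs 0.30 m above the bench, front edge at world x = 0.775 m.
- red_tray: Open red plastic tray for small parts, fixed to the bench, 108 (its x) x 100 (its y) x 24 mm high, walls and floor 4 mm thick, so 100 x 92 mm inside. Origin: centre of its underside, on the bench top (the floor inside is 4 mm above it); z up. Anywhere in a row of three, turned up to 0.25 rad. Behind the trays a wall shelf hangs 0.30 m above the bench, front edge at world x = 0.775 m.
- yellow_tray: Open yellow plastic tray for small parts, fixed to the bench, 108 (its x) x 100 (its y) x 24 mm high, walls and floor 4 mm thick, so 100 x 92 mm inside. Origin: centre of its underside, on the bench top (the floor inside is 4 mm above it); z up. Anywhere in a row of three, turned up to 0.25 rad. Behind the trays a wall shelf hangs 0.30 m above the bench, front edge at world x = 0.775 m.
- tape_measure: Yellow-cased tape measure standing on the bench beside the vice (whose jaws rise 91 mm above the bench), 89 x 58 x 64 mm high, not to be moved. Origin: centre of its underside.
- marker: Red and white marker pen lying on the bench to the left of the trays, 135 mm long (its y axis), 17 mm thick, not to be moved. Origin: centre of its underside.

How it is judged:
By the outcome, as a careful person would: the job done as asked, in the order asked, and still so for the second after the job is handed in, with the robot touching nothing.
It also fails if it takes over 128 s, if anything falls off the work surface, if the arm or the gripper's body presses on something with over 40 N, if the wrist force passes 120 N, or if a joint passes its speed limit or range.

## Working session

There is one attempt and no reset: what is moved stays moved. The work goes in short steps, Python scripts to look and compute and a shell command to move; the robot and the scene stay as the last step left them, time stands still between calls to the robot, and variables do not carry over. Pictures are saved under pics/ and viewed, at most 14 in all, crops included, and the job is handed in when it is done.

```bash
ls; mkdir -p pics
python3 - <<'E'
from station import r
import cv2,numpy as np,pickle
o=r.observe(); print({k:np.round(v,3).tolist() for k,v in o.items()})
D={}
for n in("scene","side","wrist"):
    c=r.capture(n); D[n]=c
    cv2.imwrite(f"pics/{n}0.png",c["color"][:,:,::-1])
    print(n,{k:np.round(v,3).tolist() for k,v in c.items() if k!="color"})
D["o"]=o
pickle.dump(D,open("d0.pkl","wb")); print(r.tcp_to_grasp)
E
```

```text
pics
{'t': 0.0, 'joints': [1.0, 0.343, 1.525, -0.0, 1.275, -0.146], 'joint_velocities': [0.0, -0.001, -0.0, -0.001, -0.0, 0.002], 'joint_torque': [0.002, -43.369, -24.601, 0.0, 0.008, -0.0], 'eef_pos': [216.125, 478.005, 230.61], 'eef_rot': [[-0.911, 0.412, -0.001], [0.412, 0.911, -0.001], [0.0, -0.002, -1.0]], 'force': [0.739, -0.364, -0.382], 'moment': [0.009, -0.028, -0.02], 'grasp_force': 0.0, 'width': 0.998}
scene {'K': [[379.227, 0.0, 278.062], [0.0, 379.227, 214.018], [0.0, 0.0, 1.0]], 'rvec': [1.154, -2.136, 1.159], 'tvec': [255.293, 258.494, 499.549]}
side {'K': [[507.073, 0.0, 274.818], [0.0, 507.073, 204.417], [0.0, 0.0, 1.0]], 'rvec': [0.299, -2.574, 1.563], 'tvec': [492.763, 113.58, 844.945]}
wrist {'K': [[325.192, 0.0, 276.233], [0.0, 325.192, 208.137], [0.0, 0.0, 1.0]], 'hand_eye': [[0.001, -0.948, -0.318, 81.951], [1.0, 0.001, -0.0, 0.684], [0.0, -0.318, 0.948, -142.765], [0.0, 0.0, 0.0, 1.0]]}
18.700000000000003
```

View pics/scene0.png

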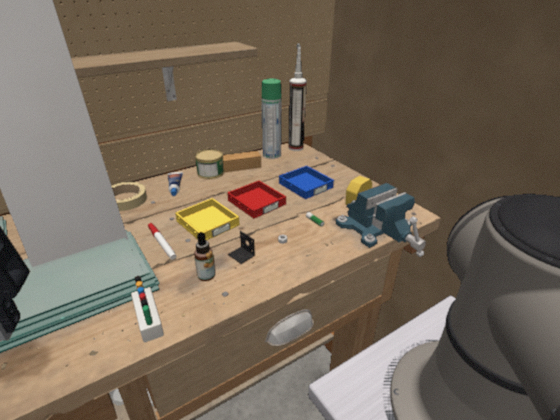

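View pics/side0.png

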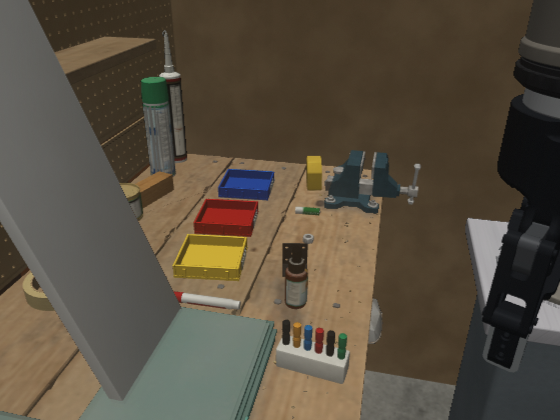

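The scene view shows the trays yellow (208,217), red (257,197) and blue (306,181), with the bottle (204,262), bracket (243,248), nut (282,239) and battery (316,219). The side view shows trays yellow (212,257), red (227,216) and blue (247,184), with the bottle (296,285), bracket (295,258), nut (308,239) and battery (308,211). A grey post stands on the left.

```bash
cat > h.py <<'E'
import numpy as np,cv2,pickle
def ray(c,px,o=None):
    """origin, direction(s) in world for pixels"""
    px=np.atleast_2d(np.float64(px)); K=c["K"]
    if "hand_eye" in c:
        d=(px-K[:2,2])/[K[0,0],K[1,1]]; th=np.linalg.norm(d,axis=1,keepdims=True)
        v=np.hstack([d/np.maximum(th,1e-9)*np.sin(th),np.cos(th)])
        H=c["hand_eye"]; R=o["eef_rot"]@H[:3,:3]; p=o["eef_rot"]@H[:3,3]+o["eef_pos"]
        return p,v@R.T
    R=cv2.Rodrigues(np.float64(c["rvec"]))[0]; p=-R.T@np.ravel(c["tvec"])
    v=np.hstack([(px-K[:2,2])/K[0,0],np.ones((len(px),1))])
    return p,v@R
def plane(c,px,z,o=None):
    p,v=ray(c,px,o); return p+v*((z-p[2])/v[:,2:])
def tri(rays):
    A=np.zeros((3,3));b=np.zeros(3);M=[]
    for p,v in rays:
        v=v[0]/np.linalg.norm(v); m=np.eye(3)-np.outer(v,v); A+=m;b+=m@p; M.append((p,m))
    x=np.linalg.solve(A,b); return x,[np.linalg.norm(m@(x-p)) for p,m in M]
HUE={"blue":(100,130),"red":(172,8),"yellow":(22,34),"green":(45,85)}
def mask(img,col,s=120,v=50):
    h,S,V=cv2.split(cv2.cvtColor(img,cv2.COLOR_RGB2HSV)); a,b=HUE[col]
    m=((h>=a)&(h<=b)) if a<b else ((h>=a)|(h<=b))
    return (m&(S>s)&(V>v)).astype(np.uint8)*255
def biggest(m,near=None):
    m=cv2.morphologyEx(m,cv2.MORPH_CLOSE,np.ones((3,3)))
    cs=cv2.findContours(m,cv2.RETR_EXTERNAL,cv2.CHAIN_APPROX_NONE)[0]
    if near is not None: cs=[c for c in cs if cv2.contourArea(c)>8]; return min(cs,key=lambda c:np.linalg.norm(c[:,0].mean(0)-near))
    return max(cs,key=cv2.contourArea)
E
python3 - <<'E'
from h import *
D=pickle.load(open("d0.pkl","rb"));S,T=D["scene"],D["side"]
print("cams",ray(S,[0,0])[0].round(),ray(T,[0,0])[0].round())
P={"yellow":((208,217),(212,257)),"red":((257,197),(227,216)),"blue":((306,181),(247,184)),
"bottle tip":((201,236),(297,250)),"bottle base":((205,276),(296,304)),"bracket":((240,255),(295,265)),"nut":((282,239),(308,239)),"battery":((316,219),(308,211)),"postbase":((40,275),(100,380)),"marker":((162,241),(208,300)),"tape":((358,190),(314,172)),"vice":((378,200),(355,190))}
for k,(a,b) in P.items():
    x,e=tri([ray(S,a),ray(T,b)]); print(k,x.round(),np.round(e,1),"plane",plane(S,a,5)[0].round(),plane(T,b,5)[0].round())
for col in("yellow","red","blue"):
  for n,c in(("scene",S),("side",T)):
    m=biggest(mask(c["color"],col),P[col][n=="side"]); w=plane(c,m[:,0],24)[:,:2].astype(np.float32)
    (cx,cy),(a,b),an=cv2.minAreaRect(w); print(col,n,round(cx),round(cy),round(a),round(b),round(an,1))
E
```

```text
cams [-89. 367. 489.] [323. 791. 489.]
yellow [592. 106.  11.] [2.2 2.2] plane [604. 101.   5.] [593. 101.   5.]
red [610. -34.  12.] [0.3 0.3] plane [620. -40.   5.] [614. -45.   5.]
blue [ 613. -187.   10.] [0.3 0.3] plane [ 621. -193.    5.] [ 616. -197.    5.]
bottle tip [430. 184.  94.] [1.2 1.2] plane [545. 144.   5.] [455.  45.   5.]
bottle base [429. 187.   0.] [0.1 0.1] plane [425. 189.   5.] [428. 193.   5.]
bracket [446. 103.   8.] [4.4 4.4] plane [443. 105.   5.] [450.  92.   5.]
nut [443.   4.   5.] [0.4 0.4] plane [442.   5.   5.] [443.   4.   5.]
battery [ 461. -101.    6.] [0.2 0.2] plane [ 462. -103.    5.] [ 461. -103.    5.]
postbase [601. 434.  25.] [22.3 22.3] plane [595. 445.   5.] [636. 395.   5.]
marker [557. 224.  15.] [1.7 1.7] plane [573. 220.   5.] [560. 215.   5.]
tape [ 472. -237.   33.] [1.2 1.2] plane [ 509. -277.    5.] [ 481. -298.    5.]
vice [ 383. -207.   36.] [22.2 22.2] plane [ 445. -284.    5.] [ 378. -223.    5.]
yellow scene 576 114 135 114 7.7
yellow side 587 124 113 132 8.4
red scene 592 -21 136 120 6.5
red side 604 -12 113 139 7.3
blue scene 596 -171 130 121 5.0
blue side 609 -164 109 142 7.2
```

View pics/wrist0.png

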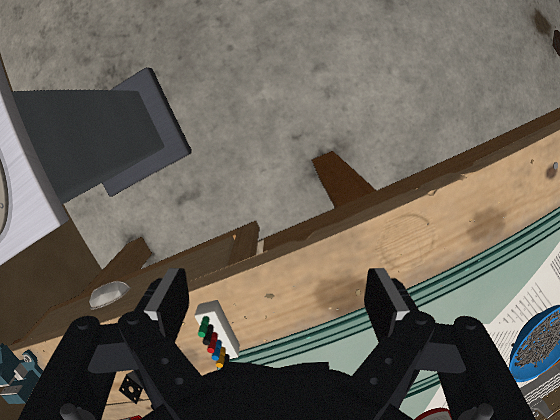

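The wrist view shows the camera's "down" direction is away from the robot, with fingers at rows >270. The bench items lie off the lower left. I'll write a planner and move over the work.

```bash
cat >> h.py <<'E'
def plan(x,y,z,yaw=0):
    """target TCP, tool down; yaw=0: tool x toward robot (-1,0), tool y = (0,1); yaw turns it ccw about world z"""
    from station import r
    from scipy.spatial.transform import Rotation as Q
    o=r.observe(); R=np.array(o["eef_rot"]); p=np.array(o["eef_pos"])
    G=Q.from_euler("z",yaw).as_matrix()@np.array([[-1,0,0],[0,1,0],[0,0,-1.]])
    s=R.T@(np.array([x,y,z])-p)/250; q=Q.from_matrix(R.T@G).as_rotvec()/(np.pi/2)
    print("t %.1f"%o["t"],"slide",s.round(3).tolist(),"rot",q.round(3).tolist(),"mm",round(np.linalg.norm(s)*250),"pos",p.round(1))
E
python3 -c "
from h import plan
plan(330,240,230,0);plan(400,100,230,0)"
```

```text
t 0.1 slide [-0.807, -0.68, 0.004] rot [-0.001, -0.0, -0.27] mm 264 pos [216.2 478.1 230.8]
t 0.1 slide [-1.293, -1.075, 0.004] rot [-0.001, -0.0, -0.27] mm 420 pos [216.2 478.1 230.8]
```

```bash
P='{"slide":[-0.807,-0.68,0],"delta_rot":[0,0,-0.27]}'; python3 -m inch '[{"slide":[-0.807,-0.68,0],"delta_rot":[0,0,-0.27]},{"slide":[-0.807,-0.68,0],"delta_rot":[0,0,-0.27]},{"slide":[-0.807,-0.68,0],"delta_rot":[0,0,-0.27]},{"slide":[-0.807,-0.68,0],"delta_rot":[0,0,-0.27]},{"slide":[-0.807,-0.68,0],"delta_rot":[0,0,-0.27]},{"slide":[-0.807,-0.68,0],"delta_rot":[0,0,-0.27]},{"slide":[-0.807,-0.68,0],"delta_rot":[0,0,-0.27]},{"slide":[-0.807,-0.68,0],"delta_rot":[0,0,-0.27]}]'
python3 -c "
from h import plan
plan(400,100,230,0)"
```

```text
t: 0.82
eef_pos: [331.6, 236.8, 231.2]
eef_rot: [[-1.0, 0.005, 0.0], [0.005, 1.0, -0.001], [-0.0, -0.001, -1.0]]
force: [0.1, 1.1, 0.4]
width: 1.001
grasp_force: 0.0
t 0.8 slide [-0.277, -0.546, 0.006] rot [-0.001, 0.0, -0.003] mm 153 pos [331.6 236.8 231.2]
```

```bash
cat > snap.py <<'E'
import sys,pickle,cv2
from station import r
o=r.observe(); c=r.capture(sys.argv[2] if len(sys.argv)>2 else "wrist"); pickle.dump((c,o),open(sys.argv[1]+".pkl","wb")); cv2.imwrite(f"pics/{sys.argv[1]}.png",c["color"][:,:,::-1])
E
python3 -m inch '[{"slide":[-0.28,-0.55,0],"delta_rot":[0,0,0]},{"slide":[-0.28,-0.55,0],"delta_rot":[0,0,0]},{"slide":[-0.28,-0.55,0],"delta_rot":[0,0,0]},{"slide":[-0.28,-0.55,0],"delta_rot":[0,0,0]},{"slide":[-0.28,-0.55,0],"delta_rot":[0,0,0]},{"slide":[-0.28,-0.55,0],"delta_rot":[0,0,0]},{"slide":[-0.28,-0.55,0],"delta_rot":[0,0,0]},{"slide":[-0.28,-0.55,0],"delta_rot":[0,0,0]}]' && python3 snap.py A && python3 -m inch '[{"slide":[0,-0.8,0],"delta_rot":[0,0,0]},{"slide":[0,-0.8,0],"delta_rot":[0,0,0]},{"slide":[0,-0.8,0],"delta_rot":[0,0,0]},{"slide":[0,-0.8,0],"delta_rot":[0,0,0]},{"slide":[0,-0.8,0],"delta_rot":[0,0,0]},{"slide":[0,-0.8,0],"delta_rot":[0,0,0]},{"slide":[0,-0.8,0],"delta_rot":[0,0,0]},{"slide":[0,-0.8,0],"delta_rot":[0,0,0]}]' && python3 snap.py B
```

```text
t: 1.48
eef_pos: [399.4, 103.8, 231.2]
eef_rot: [[-1.0, -0.001, -0.001], [-0.001, 1.0, 0.0], [0.001, 0.0, -1.0]]
force: [0.1, 0.1, -0.2]
width: 0.999
grasp_force: 0.0
t: 2.2
eef_pos: [399.8, -96.1, 231.2]
eef_rot: [[-1.0, 0.0, -0.0], [0.0, 1.0, 0.001], [0.0, 0.001, -1.0]]
force: [0.6, 0.8, -0.0]
width: 1.002
grasp_force: 0.0
```

View pics/A.png

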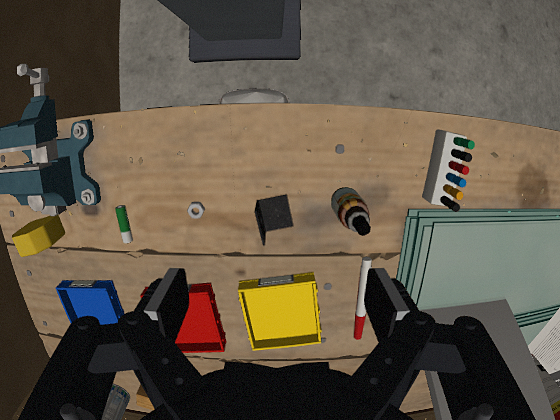

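View pics/B.png

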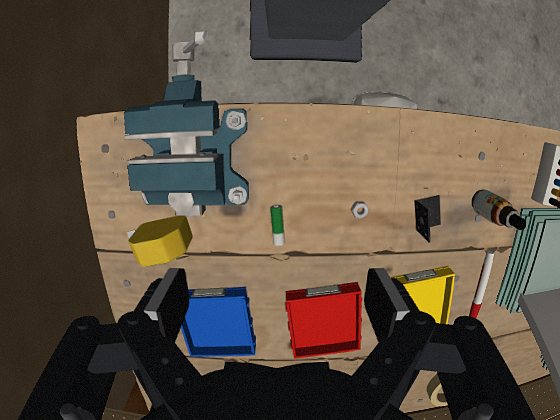

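A shows the nut (197,210), battery (123,223), bracket (272,215), bottle tip (362,228) and yellow tray (281,312). B shows the battery (278,225), nut (360,210), bracket (427,217), blue tray (218,322) and red tray (325,320). The bracket's upright is on its −y side. I'll zoom in for the corners and fit the rest by colour.

Run:
```python
from h import *
A,B=[pickle.load(open(k+".pkl","rb")) for k in"AB"]
def crop(c,x,y,w=50,h=60,s=5):
    return cv2.resize(c[0]["color"][y:y+h,x:x+w,::-1],None,fx=s,fy=s,interpolation=cv2.INTER_CUBIC)
t=np.vstack([np.hstack([crop(A,250,190),crop(B,405,190),crop(B,253,195)]),np.hstack([crop(A,172,185),crop(B,335,185),crop(A,328,183)])])
cv2.imwrite("pics/tiles.png",t)
for n,c,col,px in[("A",A,"yellow",(281,312)),("B",B,"blue",(218,322)),("B",B,"red",(325,320)),("A",A,"blue",(90,300)),("A",A,"red",(200,315)),("B",B,"yellow",(430,300))]:
    ct=biggest(mask(c[0]["color"],col),px); q=cv2.approxPolyDP(cv2.convexHull(ct),5,True)[:,0]; print(n,col,q.tolist(),plane(c[0],q,24,c[1])[:,:2].round().tolist())
    w=plane(c[0],ct[:,0],24,c[1])[:,:2].astype(np.float32); print(np.round(np.hstack(cv2.minAreaRect(w)),1))
for n,c,px in[("A",A,(122,217)),("B",B,(277,219))]:
    ct=biggest(mask(c[0]["color"],"green",90,30),px); w=plane(c[0],ct[:,0],8,c[1])[:,:2].astype(np.float32); print("batt green",n,np.round(np.hstack(cv2.minAreaRect(w)),1),cv2.boxPoints(cv2.minAreaRect(w)).round(0).tolist())
```

```text
A yellow [[313, 272], [320, 343], [252, 350], [239, 281]] [[518.0, 150.0], [637.0, 167.0], [650.0, 70.0], [531.0, 58.0]]
[583.9 110.9 121.2 102.8   8. ]
B blue [[245, 287], [254, 354], [190, 356], [180, 327], [188, 290]] [[541.0, -135.0], [659.0, -127.0], [670.0, -225.0], [612.0, -231.0], [548.0, -210.0]]
[ 604.6 -179.3  121.4  104.6    5.6]
B red [[357, 282], [360, 349], [294, 358], [286, 291]] [[535.0, 8.0], [654.0, 29.0], [667.0, -69.0], [546.0, -83.0]]
[600.6 -28.9 123.4 102.1   7.5]
A blue [[111, 281], [123, 314], [117, 322], [70, 322], [56, 287], [66, 280]] [[541.0, -124.0], [598.0, -118.0], [615.0, -133.0], [629.0, -229.0], [563.0, -233.0], [548.0, -207.0]]
[ 584.4 -176.    79.4  114.2    5.6]
A red [[210, 283], [223, 351], [182, 352], [175, 340], [191, 285]] [[535.0, 20.0], [654.0, 27.0], [662.0, -36.0], [638.0, -43.0], [540.0, -5.0]]
[598.6  -9.2 121.5  78.8   5.7]
B yellow [[447, 323], [420, 311], [390, 277], [448, 266], [454, 279]] [[620.0, 165.0], [590.0, 110.0], [530.0, 53.0], [518.0, 138.0], [540.0, 154.0]]
[557.2 128.  143.2  71.5  43.4]
batt green A [455.7 -95.5  33.1  15.    3.9] [[439.0, -89.0], [440.0, -104.0], [473.0, -102.0], [472.0, -87.0]]
batt green B [456.1 -94.7  33.2  12.8   3.9] [[439.0, -89.0], [440.0, -102.0], [473.0, -100.0], [472.0, -87.0]]
```

View pics/tiles.png

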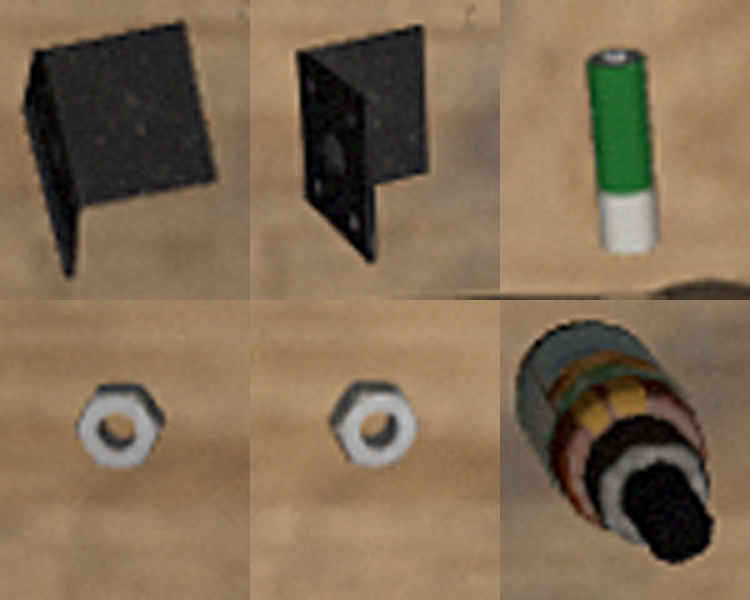

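The tiles show the battery spanning (587,55)–(655,250) in the top-right tile, the nut's flats facing ±x, and the bracket's sheet-like upright on its −y edge. Now the numbers.

```bash
cat >> h.py <<'E'
def proj(c,o,X):
    H=c["hand_eye"]; R=np.array(o["eef_rot"])@H[:3,:3]; p=np.array(o["eef_rot"])@H[:3,3]+o["eef_pos"]
    v=(np.atleast_2d(X)-p)@R; n=np.linalg.norm(v[:,:2],axis=1,keepdims=True)
    return v[:,:2]/n*np.arctan2(n,v[:,2:])*c["K"][0,0]+c["K"][:2,2]
E
python3 - <<'E'
from h import *
A,B=[pickle.load(open(k+".pkl","rb")) for k in"AB"]
t=lambda x0,y0,u,v:(x0+(u+.5)/5-.5,y0+(v+.5)/5-.5)
bb=[t(405,190,48,52),t(405,190,55,198)]; bt=[t(405,190,118,95),t(405,190,125,262)]
for n,q,z in(("base",bb,0),("top",bt,42)):
    w=plane(B[0],q,z,B[1]); print("leg",n,w.round(1).tolist(),"A tile",((proj(A[0],A[1],w)-[250,190])*5).round().tolist())
foot=[t(250,190,185,22),t(250,190,215,182)]; print("foot far edge",plane(A[0],foot,1,A[1]).round(1).tolist(), "B", plane(B[0],[t(405,190,172,27),t(405,190,180,172)],1,B[1]).round(1).tolist())
def two(a,b): x,e=tri([ray(A[0],a,A[1]),ray(B[0],b,B[1])]); return x.round(1),np.round(e,1)
print("nut top",two(t(172,185,119,127),t(335,185,125,127)), plane(A[0],t(172,185,119,127),10,A[1]),plane(B[0],t(335,185,125,127),10,B[1]))
print("batt ends B z8",plane(B[0],[t(253,195,116,57),t(253,195,128,248)],8,B[1]).round(1).tolist())
# bottle: tip ellipse bottom end A, B crop
for n,c,x0,x1 in(("A",A,325,380),("B",B,465,530)):
    p=plane(c[0],[(361,228)] if n=="A" else [(519,222)],102,c[1]); print("tip",n,p.round())
print("tip tri",two((361,228),(519,222)))
# red corner height
print("red far rim",two((223,351),(360,349)))
# bottle base left/right tangent in A at z 0: body axis
print("bottle base back edge",plane(A[0],t(328,183,560,22),0,A[1]).round())
E
```

```text
leg base [[432.2, 81.4, 0.0], [472.7, 89.6, 0.0]] A tile [[35.0, 49.0], [70.0, 204.0]]
leg top [[429.7, 81.5, 42.0], [472.6, 91.1, 42.0]] A tile [[24.0, 95.0], [71.0, 275.0]]
foot far edge [[424.8, 117.0, 1.0], [465.8, 124.9, 1.0]] B [[424.8, 117.0, 1.0], [465.5, 126.7, 1.0]]
nut top (array([443.1,   6.3,   7.3]), array([0.1, 0.1])) [[442.0407778    7.06311021  10.        ]] [[442.28784159   5.5986419   10.        ]]
batt ends B z8 [[437.9, -95.7, 8.0], [487.7, -92.8, 8.0]]
tip A [[428. 183. 102.]]
tip B [[425. 175. 102.]]
tip tri (array([430.6, 185.5,  92.1]), array([1.3, 1.3]))
red far rim (array([652.5,  27.8,  26. ]), array([0., 0.]))
bottle base back edge [[414. 317.   0.]]
```

Measurements check out. The bracket leg top fits z=42 and its sheet is at 12°. The nut top triangulates to about 7–10 mm. The red rim comes out at 26 mm against a nominal 24. Tray centres from the far rim corners are blue (611,-182), red (607,-27) and yellow (590,111). First I go over the nut.

```bash
python3 -m inch '[{"slide":[-0.17,0.41,0.684],"delta_rot":[0,0,-0.333]},{"slide":[-0.17,0.41,0.684],"delta_rot":[0,0,-0.333]},{"slide":[-0.17,0.41,0.684],"delta_rot":[0,0,-0.333]},{"slide":[-0.17,0.41,0.684],"delta_rot":[0,0,-0.333]},{"slide":[-0.17,0.41,0.684],"delta_rot":[0,0,-0.333]},{"slide":[-0.17,0.41,0.684],"delta_rot":[0,0,-0.333]},{"slide":[-0.17,0.41,0.684],"delta_rot":[0,0,-0.333]},{"slide":[-0.17,0.41,0.684],"delta_rot":[0,0,-0.333]}]' 0 30; python3 snap.py N; python3 -c "
from h import *
plan(442.2,6.3,1,.52)
c,o=pickle.load(open('N.pkl','rb'));cv2.imwrite('pics/N2.png',cv2.resize(c['color'][160:,100:460,::-1],None,fx=2,fy=2))
print(proj(c,o,[[442.2,6.3,10],[442.2,6.3,0]]))"
```

```text
t: 2.92
eef_pos: [442.7, 6.1, 61.0]
eef_rot: [[-0.866, -0.501, 0.001], [-0.501, 0.866, -0.0], [-0.001, -0.001, -1.0]]
force: [0.5, -0.1, 0.1]
width: 0.501
grasp_force: 0.0
t 3.0 slide [0.002, 0.005, 0.242] rot [-0.001, 0.001, 0.002] mm 61 pos [443.2   5.5  61.6]
[[275.98807111 231.67793058]
 [276.00484376 225.95414732]]
```

View pics/N2.png

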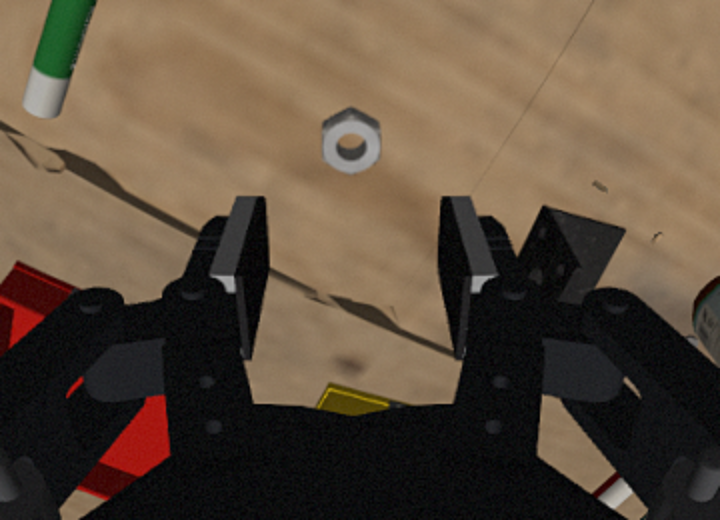

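The nut's top shows at full-image pixel (276,231), exactly as predicted, and its flats face the fingers. I'll descend and close.

```bash
python3 -m inch '[{"slide":[0,0,0.12],"delta_rot":[0,0,0]},{"slide":[0,0,0.2],"delta_rot":[0,0,0]},{"slide":[0,0,0.24],"delta_rot":[0,0,0]},{"slide":[0,0,0.24],"delta_rot":[0,0,0]},{"slide":[0,0,0.24],"delta_rot":[0,0,0]}]' && python3 -m inch '[{"slide":[0,0,0],"delta_rot":[0,0,0]},{"slide":[0,0,0],"delta_rot":[0,0,0]},{"slide":[0,0,0],"delta_rot":[0,0,0]},{"slide":[0,0,0],"delta_rot":[0,0,0]},{"slide":[0,0,0],"delta_rot":[0,0,0]},{"slide":[0,0,0],"delta_rot":[0,0,0]}]' -1 40
```

```text
t: 3.38
eef_pos: [443.2, 4.7, 1.5]
eef_rot: [[-0.867, -0.498, 0.002], [-0.498, 0.867, -0.0], [-0.002, -0.001, -1.0]]
force: [0.2, 0.1, 0.2]
width: 0.503
grasp_force: 0.0
t: 3.88
eef_pos: [443.6, 4.9, 1.9]
eef_rot: [[-0.867, -0.499, 0.003], [-0.499, 0.867, -0.001], [-0.002, -0.002, -1.0]]
force: [-1.5, -1.5, 7.6]
width: 0.23
grasp_force: 38.8
```

```bash
python3 -m inch '[{"slide":[0,0,-0.1],"delta_rot":[0,0,0]},{"slide":[0,0,-0.25],"delta_rot":[0,0,0]},{"slide":[0,0,-0.36],"delta_rot":[0,0,0]},{"slide":[0,0,-0.36],"delta_rot":[0,0,0]}]'; python3 -c "
from h import *
plan(579.2,-185.6,70,.11)"
```

```text
t: 4.22
eef_pos: [445.9, 4.8, 95.9]
eef_rot: [[-0.867, -0.499, 0.011], [-0.499, 0.867, -0.002], [-0.009, -0.007, -1.0]]
force: [1.2, 0.5, -0.9]
width: 0.223
grasp_force: 39.2
t 4.2 slide [-0.081, -0.925, 0.111] rot [-0.003, 0.006, 0.263] mm 234 pos [445.9   4.8  95.9]
```

```bash
python3 -m inch '[{"slide":[-0.081,-0.925,0.111],"delta_rot":[0,0,0.263]},{"slide":[-0.081,-0.925,0.111],"delta_rot":[0,0,0.263]},{"slide":[-0.081,-0.925,0.111],"delta_rot":[0,0,0.263]},{"slide":[-0.081,-0.925,0.111],"delta_rot":[0,0,0.263]},{"slide":[-0.081,-0.925,0.111],"delta_rot":[0,0,0.263]},{"slide":[-0.081,-0.925,0.111],"delta_rot":[0,0,0.263]},{"slide":[-0.081,-0.925,0.111],"delta_rot":[0,0,0.263]},{"slide":[-0.081,-0.925,0.111],"delta_rot":[0,0,0.263]}]'; python3 snap.py W1; python3 -c "
from h import *
plan(579.2,-185.6,6.5,.11)
c,o=pickle.load(open('W1.pkl','rb'))
ct=biggest(mask(c['color'],'blue'),(276,260)); q=cv2.approxPolyDP(cv2.convexHull(ct),5,True)[:,0]; print(q.tolist(),plane(c,q,24,o)[:,:2].round().tolist())"
```

```text
t: 4.88
eef_pos: [575.3, -186.1, 62.0]
eef_rot: [[-0.994, -0.107, -0.0], [-0.107, 0.994, 0.0], [0.0, 0.0, -1.0]]
force: [-0.5, 1.1, -0.7]
width: 0.226
grasp_force: 39.3
t 4.9 slide [-0.018, -0.005, 0.223] rot [0.001, -0.001, -0.001] mm 56 pos [ 574.7 -184.9   62.2]
[[203, 203], [351, 205], [359, 219], [347, 308], [205, 308], [196, 237]] [[556.0, -231.0], [548.0, -144.0], [556.0, -137.0], [621.0, -131.0], [632.0, -229.0], [578.0, -235.0]]
```

View pics/W1.png

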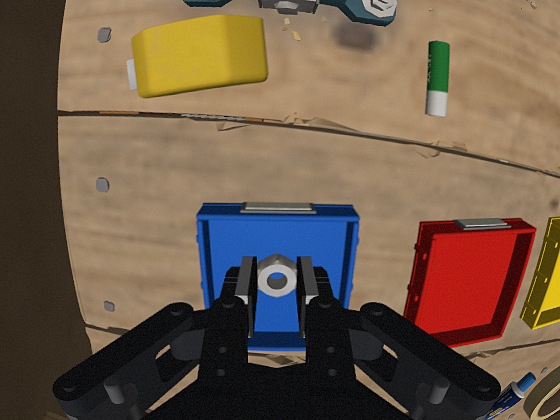

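The nut is held level over the front half of the blue tray (tray at 196–359 columns). I'll lower it.

```bash
python3 -m inch '[{"slide":[-0.018,0,0.06],"delta_rot":[0,0,0]},{"slide":[-0.018,0,0.15],"delta_rot":[0,0,0]},{"slide":[-0.018,0,0.19],"delta_rot":[0,0,0]},{"slide":[-0.018,0,0.21],"delta_rot":[0,0,0]},{"slide":[-0.018,0,0.22],"delta_rot":[0,0,0]},{"slide":[-0.018,0,0.224],"delta_rot":[0,0,0]},{"slide":[-0.018,0,0.224],"delta_rot":[0,0,0]}]'
```

```text
t: 5.52
eef_pos: [580.2, -184.5, 7.2]
eef_rot: [[-0.994, -0.109, 0.001], [-0.109, 0.994, -0.0], [-0.001, -0.0, -1.0]]
force: [-0.1, 0.3, 1.0]
width: 0.227
grasp_force: 39.3
```

```bash
python3 -m inch '[{"slide":[0,0,0.003],"delta_rot":[0,0,0]},{"slide":[0,0,0.006],"delta_rot":[0,0,0]},{"slide":[0,0,0.006],"delta_rot":[0,0,0]}]' && python3 -m inch '[{"slide":[0,0,0],"delta_rot":[0,0,0]},{"slide":[0,0,0],"delta_rot":[0,0,0]},{"slide":[0,0,0],"delta_rot":[0,0,0]},{"slide":[0,0,-0.02],"delta_rot":[0,0,0]},{"slide":[0,0,-0.1],"delta_rot":[0,0,0]},{"slide":[0,0,-0.25],"delta_rot":[0,0,0]},{"slide":[0,0,-0.32],"delta_rot":[0,0,0]},{"slide":[0,0,-0.32],"delta_rot":[0,0,0]}]' -0.2; python3 -c "
from h import *
plan(452,86.5,90,.21)"
```

```text
t: 5.77
eef_pos: [580.4, -184.8, 6.0]
eef_rot: [[-0.994, -0.109, 0.002], [-0.109, 0.994, -0.001], [-0.001, -0.001, -1.0]]
force: [-0.7, 0.8, 4.2]
width: 0.227
grasp_force: 39.6
t: 6.43
eef_pos: [582.5, -185.7, 90.1]
eef_rot: [[-0.994, -0.109, 0.008], [-0.109, 0.994, -0.004], [-0.008, -0.004, -1.0]]
force: [1.3, -1.0, 0.0]
width: 0.401
grasp_force: 0.0
t 6.4 slide [0.4, 1.139, -0.008] rot [-0.003, 0.005, -0.064] mm 302 pos [ 582.5 -185.7   90.1]
```

```bash
python3 -m inch '[{"slide":[0.4,1,0],"delta_rot":[0,0,-0.064]},{"slide":[0.4,1,0],"delta_rot":[0,0,-0.064]},{"slide":[0.4,1,0],"delta_rot":[0,0,-0.064]},{"slide":[0.4,1,0],"delta_rot":[0,0,-0.064]},{"slide":[0.4,1,0],"delta_rot":[0,0,-0.064]},{"slide":[0.4,1,0],"delta_rot":[0,0,-0.064]},{"slide":[0.4,1,0],"delta_rot":[0,0,-0.064]},{"slide":[0.4,1,0],"delta_rot":[0,0,-0.064]}]' 0;  python3 -c "
from h import *
plan(452,86.5,90,.21)"
```

```text
t: 7.1
eef_pos: [450.0, 56.2, 84.6]
eef_rot: [[-0.977, -0.212, -0.003], [-0.212, 0.977, 0.001], [0.003, 0.002, -1.0]]
force: [0.1, 0.0, -0.0]
width: 0.501
grasp_force: 0.0
t 7.1 slide [-0.033, 0.117, -0.022] rot [0.001, -0.002, 0.002] mm 31 pos [450.   56.2  84.6]
```

```bash
python3 -m inch '[{"slide":[-0.03,0.117,-0.02],"delta_rot":[0,0,0]},{"slide":[-0.03,0.117,-0.02],"delta_rot":[0,0,0]},{"slide":[-0.03,0.117,-0.02],"delta_rot":[0,0,0]}]'; python3 snap.py K; python3 -c "
from h import *
plan(452,86.5,8,.21)
c,o=pickle.load(open('K.pkl','rb'));cv2.imwrite('pics/K2.png',cv2.resize(c['color'][140:340,160:400,::-1],None,fx=3,fy=3))
print((proj(c,o,[[430,81.5,42],[472.6,90.5,42],[432.2,81.4,0]])-[160,140])*3)"
```

```text
t: 7.35
eef_pos: [454.9, 83.5, 90.0]
eef_rot: [[-0.978, -0.21, 0.001], [-0.21, 0.978, -0.0], [-0.0, -0.0, -1.0]]
force: [-0.2, -0.2, -0.0]
width: 0.498
grasp_force: 0.0
t 7.4 slide [0.007, 0.017, 0.327] rot [-0.0, -0.0, 0.0] mm 82 pos [454.7  82.8  89.8]
[[361.57055711 171.42398547]
 [359.81026432 361.49772388]
 [357.14100476 130.93076244]]
```

View pics/K2.png

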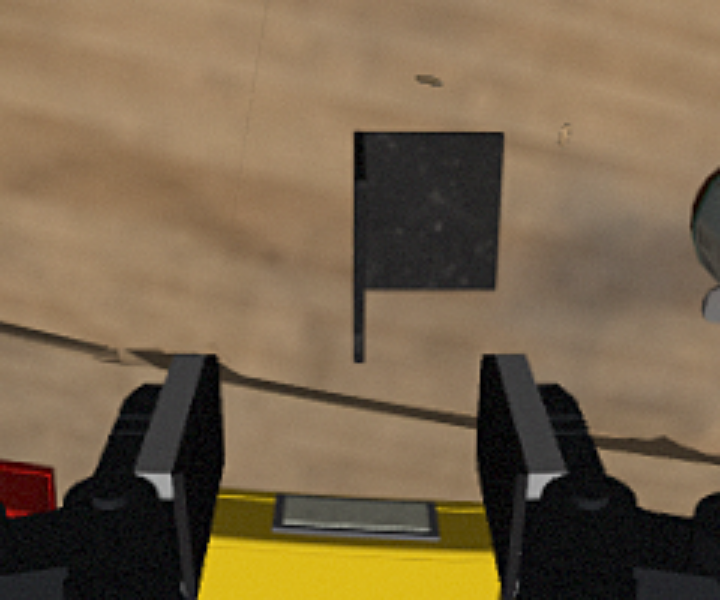

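The bracket's upright is a thin sheet, vertical in the image at column 360, between the fingers (centre about 350) and aligned with the pads. I'll descend and grip.

```bash
python3 -m inch '[{"slide":[0.007,0.015,0.1],"delta_rot":[0,0,0]},{"slide":[0.007,0.015,0.22],"delta_rot":[0,0,0]},{"slide":[0.007,0.015,0.3],"delta_rot":[0,0,0]},{"slide":[0.007,0.015,0.325],"delta_rot":[0,0,0]},{"slide":[0.007,0.015,0.325],"delta_rot":[0,0,0]}]' && python3 -m inch '[{"slide":[0,0,0],"delta_rot":[0,0,0]},{"slide":[0,0,0],"delta_rot":[0,0,0]},{"slide":[0,0,0],"delta_rot":[0,0,0]},{"slide":[0,0,0],"delta_rot":[0,0,0]},{"slide":[0,0,0],"delta_rot":[0,0,0]},{"slide":[0,0,0],"delta_rot":[0,0,0]},{"slide":[0,0,0],"delta_rot":[0,0,0]}]' -1 50
```

```text
t: 7.82
eef_pos: [451.0, 85.5, 7.3]
eef_rot: [[-0.978, -0.207, -0.004], [-0.207, 0.978, -0.0], [0.004, 0.001, -1.0]]
force: [-0.7, -0.8, 0.5]
width: 0.501
grasp_force: 0.0
t: 8.4
eef_pos: [452.9, 86.4, 10.0]
eef_rot: [[-0.978, -0.209, 0.003], [-0.209, 0.978, -0.0], [-0.003, -0.001, -1.0]]
force: [-0.3, -2.8, 6.6]
width: 0.018
grasp_force: 50.0
```

```bash
python3 -m inch '[{"slide":[0,0,-0.05],"delta_rot":[0,0,0]},{"slide":[0,0,-0.16],"delta_rot":[0,0,0]},{"slide":[0,0,-0.3],"delta_rot":[0,0,0]},{"slide":[0,0,-0.36],"delta_rot":[0,0,0]},{"slide":[0,0,-0.36],"delta_rot":[0,0,0]}]'; python3 -c "
from h import *
plan(632.2,-191.7,90,.11)"
```

```text
t: 8.82
eef_pos: [454.3, 86.7, 102.5]
eef_rot: [[-0.978, -0.209, 0.008], [-0.209, 0.978, 0.0], [-0.008, -0.001, -1.0]]
force: [0.3, 0.1, -1.6]
width: 0.025
grasp_force: 48.9
t 8.8 slide [-0.463, -1.238, 0.055] rot [-0.001, 0.005, 0.064] mm 331 pos [454.3  86.7 102.5]
```

```bash
python3 -m inch '[{"slide":[-0.463,-1,0],"delta_rot":[0,0.005,0.064]},{"slide":[-0.463,-1,0],"delta_rot":[0,0.005,0.064]},{"slide":[-0.463,-1,0],"delta_rot":[0,0.005,0.064]},{"slide":[-0.463,-1,0],"delta_rot":[0,0.005,0.064]},{"slide":[-0.463,-1,0],"delta_rot":[0,0.005,0.064]},{"slide":[-0.463,-1,0],"delta_rot":[0,0.005,0.064]},{"slide":[-0.463,-1,0],"delta_rot":[0,0.005,0.064]},{"slide":[-0.463,-1,0],"delta_rot":[0,0.005,0.064]}]';  python3 -c "
from h import *
plan(632.2,-191.7,70,.11)"
```

```text
t: 9.48
eef_pos: [619.2, -138.6, 97.2]
eef_rot: [[-0.994, -0.105, -0.006], [-0.105, 0.994, -0.003], [0.007, -0.002, -1.0]]
force: [-1.1, 0.9, -0.3]
width: 0.021
grasp_force: 49.0
t 9.5 slide [-0.03, -0.216, 0.109] rot [-0.001, -0.004, -0.003] mm 61 pos [ 619.2 -138.6   97.2]
```

```bash
python3 -m inch '[{"slide":[-0.03,-0.216,0.109],"delta_rot":[0,-0.004,-0.003]},{"slide":[-0.03,-0.216,0.109],"delta_rot":[0,-0.004,-0.003]},{"slide":[-0.03,-0.216,0.109],"delta_rot":[0,-0.004,-0.003]},{"slide":[-0.03,-0.216,0.109],"delta_rot":[0,-0.004,-0.003]}]'; python3 snap.py W2; python3 -c "
from h import *
plan(632.2,-191.7,14.5,.11)"
```

```text
t: 9.82
eef_pos: [629.1, -186.8, 69.7]
eef_rot: [[-0.994, -0.112, -0.005], [-0.112, 0.994, 0.001], [0.005, 0.002, -1.0]]
force: [0.1, 0.8, -0.7]
width: 0.021
grasp_force: 49.1
t 9.9 slide [-0.009, -0.024, 0.224] rot [0.001, -0.002, 0.002] mm 56 pos [ 629.5 -186.    70.6]
```

View pics/W2.png

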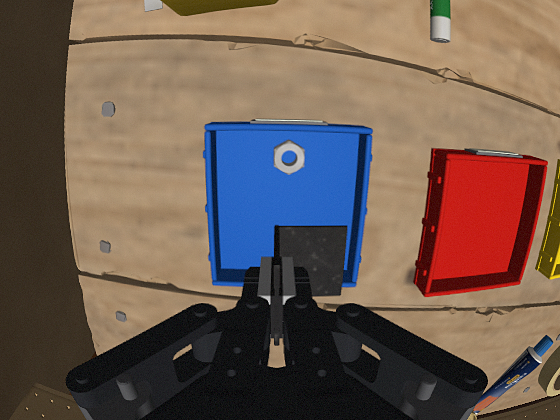

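The nut lies flat at (289,157) in the blue tray. The held bracket is level over the back half, with its foot toward the right wall. I'll lower it.

```bash
python3 -m inch '[{"slide":[-0.009,-0.022,0.05],"delta_rot":[0,-0.002,0]},{"slide":[-0.009,-0.022,0.13],"delta_rot":[0,-0.002,0]},{"slide":[-0.009,-0.022,0.18],"delta_rot":[0,-0.002,0]},{"slide":[-0.009,-0.022,0.205],"delta_rot":[0,-0.002,0]},{"slide":[-0.009,-0.022,0.218],"delta_rot":[0,-0.002,0]},{"slide":[-0.009,-0.022,0.222],"delta_rot":[0,-0.002,0]},{"slide":[-0.009,-0.022,0.222],"delta_rot":[0,-0.002,0]}]'
```

```text
t: 10.45
eef_pos: [633.5, -191.9, 16.3]
eef_rot: [[-0.993, -0.114, 0.002], [-0.114, 0.993, -0.0], [-0.002, -0.001, -1.0]]
force: [-0.5, 0.0, -1.9]
width: 0.019
grasp_force: 49.1
```

```bash
python3 -m inch '[{"slide":[0,0,0.004],"delta_rot":[0,0,0]},{"slide":[0,0,0.008],"delta_rot":[0,0,0]},{"slide":[0,0,0.009],"delta_rot":[0,0,0]},{"slide":[0,0,0.009],"delta_rot":[0,0,0]}]'
```

```text
t: 10.78
eef_pos: [633.3, -192.1, 14.1]
eef_rot: [[-0.994, -0.114, 0.002], [-0.114, 0.994, -0.0], [-0.002, -0.001, -1.0]]
force: [-0.2, -0.3, -0.8]
width: 0.018
grasp_force: 49.2
```

```bash
python3 -m inch '[{"slide":[0,0,0.003],"delta_rot":[0,0,0]},{"slide":[0,0,0.005],"delta_rot":[0,0,0]},{"slide":[0,0,0.005],"delta_rot":[0,0,0]}]' | egrep 'pos|force:'; python3 -m inch '[{"slide":[0,0,0.003],"delta_rot":[0,0,0]},{"slide":[0,0,0.005],"delta_rot":[0,0,0]},{"slide":[0,0,0.005],"delta_rot":[0,0,0]}]'| egrep 'pos|force:'
```

```text
eef_pos: [633.3, -192.2, 14.0]
force: [-3.3, 0.8, 7.6]
grasp_force: 50.5
eef_pos: [633.3, -192.2, 14.0]
force: [-5.5, 1.6, 15.5]
grasp_force: 51.8
```

```bash
python3 -m inch '[{"slide":[0,0,-0.008],"delta_rot":[0,0,0]},{"slide":[0,0,-0.008],"delta_rot":[0,0,0]}]' | egrep 'pos|force:'; python3 -m inch '[{"slide":[0,0,0],"delta_rot":[0,0,0]},{"slide":[0,0,0],"delta_rot":[0,0,0]},{"slide":[0,0,0],"delta_rot":[0,0,0]},{"slide":[0,0,-0.02],"delta_rot":[0,0,0]},{"slide":[0,0,-0.1],"delta_rot":[0,0,0]},{"slide":[0,0,-0.25],"delta_rot":[0,0,0]},{"slide":[0,0,-0.35],"delta_rot":[0,0,0]},{"slide":[0,0,-0.35],"delta_rot":[0,0,0]}]' -0.3;  python3 -c "
from h import *
plan(462.5,-94.3,80,.06)"
```

```text
eef_pos: [633.6, -192.2, 14.1]
force: [-0.4, -0.2, -1.3]
grasp_force: 49.2
t: 12.12
eef_pos: [636.2, -193.3, 107.6]
eef_rot: [[-0.993, -0.114, 0.012], [-0.114, 0.993, -0.005], [-0.011, -0.006, -1.0]]
force: [1.3, -0.5, 0.9]
width: 0.35
grasp_force: 0.0
t 12.1 slide [0.646, 0.473, 0.1] rot [-0.004, 0.007, 0.034] mm 202 pos [ 636.2 -193.3  107.6]
```

```bash
python3 -m inch '[{"slide":[0.646,0.473,0.1],"delta_rot":[-0.004,0.007,0.034]},{"slide":[0.646,0.473,0.1],"delta_rot":[-0.004,0.007,0.034]},{"slide":[0.646,0.473,0.1],"delta_rot":[-0.004,0.007,0.034]},{"slide":[0.646,0.473,0.1],"delta_rot":[-0.004,0.007,0.034]},{"slide":[0.646,0.473,0.1],"delta_rot":[-0.004,0.007,0.034]},{"slide":[0.646,0.473,0.1],"delta_rot":[-0.004,0.007,0.034]},{"slide":[0.646,0.473,0.1],"delta_rot":[-0.004,0.007,0.034]}]' 0; python3 snap.py Q; python3 -c "
from h import *
plan(462.5,-94.3,1.5,.06)
c,o=pickle.load(open('Q.pkl','rb'))
ct=biggest(mask(c['color'],'green',90,30),(276,210)); w=plane(c,ct[:,0],8,o)[:,:2].astype(np.float32); print(cv2.minAreaRect(w),cv2.boundingRect(ct))"
```

```text
t: 12.7
eef_pos: [457.6, -91.9, 75.5]
eef_rot: [[-0.998, -0.061, -0.011], [-0.061, 0.998, 0.006], [0.011, 0.006, -1.0]]
force: [0.6, -1.8, -0.3]
width: 0.498
grasp_force: 0.0
t 12.8 slide [-0.013, -0.007, 0.298] rot [0.003, -0.005, 0.001] mm 75 pos [459.8 -93.   76. ]
((456.8206481933594, -95.46267700195312), (33.390987396240234, 13.033419609069824), 3.7122983932495117) (260, 200, 20, 46)
```

```bash
python3 -m inch '[{"slide":[-0.012,-0.009,0.1],"delta_rot":[0.003,-0.005,0]},{"slide":[-0.012,-0.009,0.2],"delta_rot":[0.003,-0.005,0]},{"slide":[-0.012,-0.009,0.27],"delta_rot":[0.003,-0.005,0]},{"slide":[-0.012,-0.009,0.297],"delta_rot":[0.003,-0.005,0]},{"slide":[-0.012,-0.009,0.297],"delta_rot":[0.003,-0.005,0]}]' && python3 -m inch '[{"slide":[0,0,0],"delta_rot":[0,0,0]},{"slide":[0,0,0],"delta_rot":[0,0,0]},{"slide":[0,0,0],"delta_rot":[0,0,0]},{"slide":[0,0,0],"delta_rot":[0,0,0]},{"slide":[0,0,0],"delta_rot":[0,0,0]},{"slide":[0,0,0],"delta_rot":[0,0,0]}]' -1 40
```

```text
t: 13.17
eef_pos: [461.9, -95.0, -0.1]
eef_rot: [[-0.998, -0.06, -0.003], [-0.06, 0.998, 0.002], [0.003, 0.002, -1.0]]
force: [-0.2, 0.5, -0.4]
width: 0.495
grasp_force: 0.0
t: 13.67
eef_pos: [462.7, -95.0, 2.2]
eef_rot: [[-0.998, -0.061, 0.001], [-0.061, 0.998, -0.0], [-0.001, -0.0, -1.0]]
force: [0.6, -0.6, 6.8]
width: 0.176
grasp_force: 39.6
```

```bash
python3 -m inch '[{"slide":[0,0,-0.05],"delta_rot":[0,0,0]},{"slide":[0,0,-0.16],"delta_rot":[0,0,0]},{"slide":[0,0,-0.28],"delta_rot":[0,0,0]},{"slide":[0,0,-0.3],"delta_rot":[0,0,0]}]'; python3 -c "
from h import *
plan(607,-27,70,.13)"
```

```text
t: 14.0
eef_pos: [463.6, -95.3, 80.1]
eef_rot: [[-0.998, -0.061, 0.004], [-0.061, 0.998, -0.001], [-0.004, -0.002, -1.0]]
force: [1.6, 0.0, 0.2]
width: 0.173
grasp_force: 39.2
t 14.0 slide [-0.589, 0.238, 0.042] rot [-0.001, 0.003, -0.044] mm 159 pos [463.6 -95.3  80.1]
```

```bash
python3 -m inch '[{"slide":[-0.589,0.238,0.042],"delta_rot":[0,0.003,-0.044]},{"slide":[-0.589,0.238,0.042],"delta_rot":[0,0.003,-0.044]},{"slide":[-0.589,0.238,0.042],"delta_rot":[0,0.003,-0.044]},{"slide":[-0.589,0.238,0.042],"delta_rot":[0,0.003,-0.044]},{"slide":[-0.589,0.238,0.042],"delta_rot":[0,0.003,-0.044]},{"slide":[-0.589,0.238,0.042],"delta_rot":[0,0.003,-0.044]}]'; python3 snap.py W3; python3 -c "
from h import *
plan(607,-27,7,.13)"
```

```text
t: 14.5
eef_pos: [605.3, -25.2, 64.2]
eef_rot: [[-0.991, -0.131, -0.008], [-0.131, 0.991, 0.001], [0.008, 0.002, -1.0]]
force: [-1.0, -0.3, -0.9]
width: 0.178
grasp_force: 39.2
t 14.6 slide [-0.012, -0.006, 0.229] rot [0.001, -0.005, 0.001] mm 57 pos [604.2 -25.8  64.4]
```

View pics/W3.png

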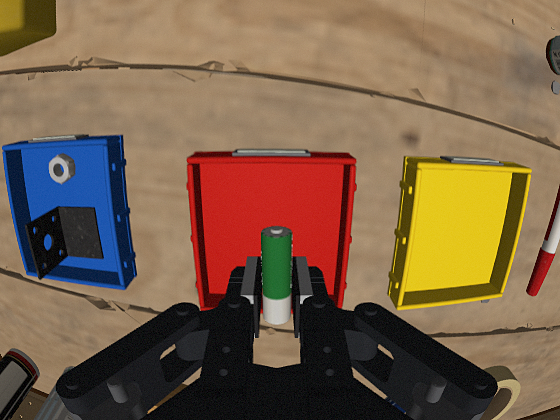

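The bracket stands in the blue tray with the nut beside it. The battery at (277,275) is over the centre of the red tray. I'll lower it.

```bash
python3 -m inch '[{"slide":[-0.01,-0.006,0.06],"delta_rot":[0,-0.005,0]},{"slide":[-0.01,-0.006,0.15],"delta_rot":[0,-0.005,0]},{"slide":[-0.01,-0.006,0.19],"delta_rot":[0,-0.005,0]},{"slide":[-0.01,-0.006,0.213],"delta_rot":[0,-0.005,0]},{"slide":[-0.01,-0.006,0.224],"delta_rot":[0,-0.005,0]},{"slide":[-0.01,-0.006,0.226],"delta_rot":[0,-0.005,0]},{"slide":[-0.01,-0.006,0.226],"delta_rot":[0,-0.005,0]}]'; python3 -m inch '[{"slide":[0,0,0.002],"delta_rot":[0,0,0]},{"slide":[0,0,0.004],"delta_rot":[0,0,0]},{"slide":[0,0,0.004],"delta_rot":[0,0,0]}]' | egrep 'pos|force:'
```

```text
t: 15.13
eef_pos: [607.6, -27.7, 9.7]
eef_rot: [[-0.992, -0.129, 0.002], [-0.129, 0.992, 0.001], [-0.002, 0.001, -1.0]]
force: [-0.2, 0.2, -0.2]
width: 0.175
grasp_force: 39.2
eef_pos: [607.6, -27.5, 8.5]
force: [-0.4, -0.3, 0.2]
grasp_force: 39.2
```

```bash
python3 -m inch '[{"slide":[0,0,0.003],"delta_rot":[0,0,0]},{"slide":[0,0,0.006],"delta_rot":[0,0,0]},{"slide":[0,0,0.006],"delta_rot":[0,0,0]}]' | egrep 'pos|force:'; python3 -m inch '[{"slide":[0,0,0.002],"delta_rot":[0,0,0]},{"slide":[0,0,0.004],"delta_rot":[0,0,0]},{"slide":[0,0,0.004],"delta_rot":[0,0,0]}]' | egrep 'pos|force:'
```

```text
eef_pos: [607.3, -27.4, 6.3]
force: [1.0, 0.7, -1.6]
grasp_force: 39.2
eef_pos: [607.3, -27.4, 6.3]
force: [-2.3, 0.7, 6.1]
grasp_force: 39.8
```

Contact at 6.3, as expected. I'll release, rise and go toward the bottle.

```bash
python3 -m inch '[{"slide":[0,0,-0.004],"delta_rot":[0,0,0]},{"slide":[0,0,-0.004],"delta_rot":[0,0,0]},{"slide":[0,0,-0.004],"delta_rot":[0,0,0]},{"slide":[0,0,-0.02],"delta_rot":[0,0,0]},{"slide":[0,0,-0.1],"delta_rot":[0,0,0]},{"slide":[0,0,-0.25],"delta_rot":[0,0,0]},{"slide":[0,0,-0.41],"delta_rot":[0,0,0]},{"slide":[0,0,-0.55],"delta_rot":[0,0,0]}]' -0.2;  python3 -c "
from h import *
plan(430,185,170,0)"
```

```text
t: 16.55
eef_pos: [607.1, -27.7, 145.2]
eef_rot: [[-0.992, -0.129, 0.002], [-0.129, 0.992, 0.001], [-0.002, 0.001, -1.0]]
force: [1.6, -0.5, 0.2]
width: 0.402
grasp_force: 0.0
t 16.6 slide [0.592, 0.935, -0.099] rot [0.001, 0.001, 0.083] mm 278 pos [607.1 -27.7 145.2]
```

```bash
python3 -m inch '[{"slide":[0.592,0.935,-0.1],"delta_rot":[0,0,0.083]},{"slide":[0.592,0.935,-0.1],"delta_rot":[0,0,0.083]},{"slide":[0.592,0.935,-0.1],"delta_rot":[0,0,0.083]},{"slide":[0.592,0.935,-0.1],"delta_rot":[0,0,0.083]},{"slide":[0.592,0.935,-0.1],"delta_rot":[0,0,0.083]},{"slide":[0.592,0.935,-0.1],"delta_rot":[0,0,0.083]},{"slide":[0.592,0.935,-0.1],"delta_rot":[0,0,0.083]},{"slide":[0.592,0.935,-0.1],"delta_rot":[0,0,0.083]}]' 0.6; python3 snap.py O1;  python3 -c "
from h import *
plan(430,185.5,33,0)
c,o=pickle.load(open('O1.pkl','rb'))
print(proj(c,o,[[430,185.5,102],[430,185.5,77],[430,185.5,0]]))"
```

```text
t: 17.22
eef_pos: [426.7, 188.2, 168.9]
eef_rot: [[-1.0, -0.003, 0.001], [-0.003, 1.0, 0.003], [-0.001, 0.003, -1.0]]
force: [-0.4, -0.1, 0.1]
width: 0.801
grasp_force: 0.0
t 17.3 slide [-0.004, -0.006, 0.543] rot [0.001, 0.001, 0.002] mm 136 pos [428.6 186.7 168.8]
[[271.1151798  228.13066078]
 [271.51333172 215.8841615 ]
 [272.38724108 189.44748454]]
```

View pics/O1.png

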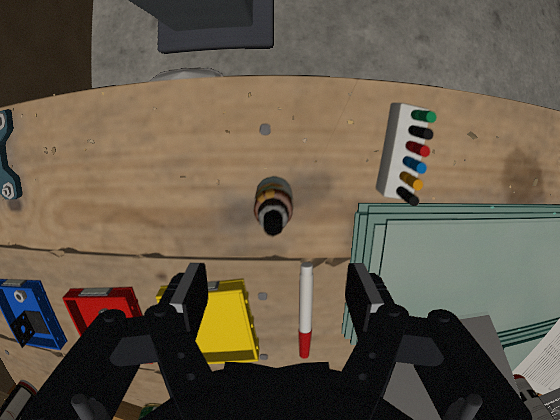

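The bottle's tip is at (272,226), within about 2 px of the prediction, and centred between the fingers. I'll descend and grip the body.

```bash
python3 -m inch '[{"slide":[-0.004,-0.004,0.1],"delta_rot":[0,0,0]},{"slide":[-0.004,-0.004,0.22],"delta_rot":[0,0,0]},{"slide":[-0.004,-0.004,0.34],"delta_rot":[0,0,0]},{"slide":[-0.004,-0.004,0.43],"delta_rot":[0,0,0]},{"slide":[-0.004,-0.004,0.5],"delta_rot":[0,0,0]},{"slide":[-0.004,-0.004,0.53],"delta_rot":[0,0,0]},{"slide":[-0.004,-0.004,0.535],"delta_rot":[0,0,0]},{"slide":[-0.004,-0.004,0.535],"delta_rot":[0,0,0]}]' && python3 -m inch '[{"slide":[0,0,0],"delta_rot":[0,0,0]},{"slide":[0,0,0],"delta_rot":[0,0,0]},{"slide":[0,0,0],"delta_rot":[0,0,0]},{"slide":[0,0,0],"delta_rot":[0,0,0]},{"slide":[0,0,0],"delta_rot":[0,0,0]},{"slide":[0,0,0],"delta_rot":[0,0,0]},{"slide":[0,0,0],"delta_rot":[0,0,0]}]' -1 45
```

```text
t: 17.93
eef_pos: [431.9, 183.8, 34.4]
eef_rot: [[-1.0, 0.001, 0.001], [0.001, 1.0, 0.001], [-0.001, 0.001, -1.0]]
force: [-1.0, -0.3, 0.7]
width: 0.801
grasp_force: 0.0
t: 18.52
eef_pos: [432.1, 184.4, 35.4]
eef_rot: [[-1.0, 0.0, 0.004], [0.0, 1.0, 0.002], [-0.004, 0.002, -1.0]]
force: [-0.1, 0.3, 5.9]
width: 0.364
grasp_force: 44.1
```

```bash
python3 -m inch '[{"slide":[0,0,-0.03],"delta_rot":[0,0,0]},{"slide":[0,0,-0.1],"delta_rot":[0,0,0]},{"slide":[0,0,-0.2],"delta_rot":[0,0,0]},{"slide":[0,0,-0.28],"delta_rot":[0,0,0]},{"slide":[0,0,-0.28],"delta_rot":[0,0,0]}]'; python3 -c "
from h import *
plan(590,111.3,100,.13)"
```

```text
t: 18.93
eef_pos: [433.3, 184.6, 108.3]
eef_rot: [[-1.0, 0.0, 0.008], [0.0, 1.0, 0.003], [-0.008, 0.003, -1.0]]
force: [0.6, -1.2, -0.3]
width: 0.362
grasp_force: 44.7
t 18.9 slide [-0.626, -0.293, 0.037] rot [0.002, 0.005, -0.083] mm 173 pos [433.3 184.6 108.3]
```

```bash
python3 -m inch '[{"slide":[-0.07,-0.03,0],"delta_rot":[0,0.005,-0.02]},{"slide":[-0.18,-0.085,0],"delta_rot":[0,0.005,-0.04]},{"slide":[-0.31,-0.146,0],"delta_rot":[0,0.005,-0.06]},{"slide":[-0.44,-0.206,0],"delta_rot":[0,0.005,-0.08]},{"slide":[-0.54,-0.255,0],"delta_rot":[0,0.005,-0.083]},{"slide":[-0.6,-0.283,0],"delta_rot":[0,0.005,-0.083]},{"slide":[-0.626,-0.293,0],"delta_rot":[0,0.005,-0.083]},{"slide":[-0.626,-0.293,0],"delta_rot":[0,0.005,-0.083]}]'; python3 snap.py W4;  python3 -c "
from h import *
plan(590,111.3,40,.13)
c,o=pickle.load(open('W4.pkl','rb'))
ct=biggest(mask(c['color'],'yellow'),(276,250)); q=cv2.approxPolyDP(cv2.convexHull(ct),5,True)[:,0]; print(q.tolist(),plane(c,q,24,o)[:,:2].round().tolist())"
```

```text
t: 19.6
eef_pos: [588.1, 110.0, 103.6]
eef_rot: [[-0.992, -0.128, -0.007], [-0.128, 0.992, 0.001], [0.007, 0.002, -1.0]]
force: [-0.1, 0.1, -1.5]
width: 0.363
grasp_force: 44.7
t 19.6 slide [-0.015, 0.0, 0.254] rot [0.001, -0.005, -0.001] mm 64 pos [586.9 110.7 103.6]
[[346, 148], [340, 274], [215, 270], [206, 150]] [[530.0, 152.0], [629.0, 167.0], [638.0, 69.0], [544.0, 56.0]]
```

View pics/W4.png

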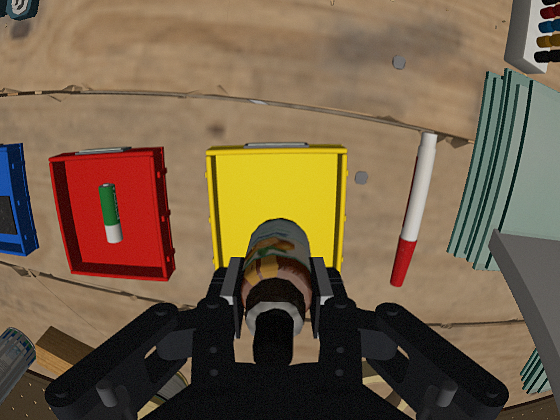

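The battery lies flat in the red tray at (110,213). The bottle hangs upright over the yellow tray, centred between columns 206 and 346. I'll lower it.

```bash
python3 -m inch '[{"slide":[-0.012,0,0.05],"delta_rot":[0,-0.005,0]},{"slide":[-0.012,0,0.12],"delta_rot":[0,-0.005,0]},{"slide":[-0.012,0,0.18],"delta_rot":[0,-0.005,0]},{"slide":[-0.012,0,0.22],"delta_rot":[0,-0.005,0]},{"slide":[-0.012,0,0.238],"delta_rot":[0,-0.005,0]},{"slide":[-0.012,0,0.244],"delta_rot":[0,-0.005,0]},{"slide":[-0.012,0,0.244],"delta_rot":[0,-0.005,0]}]'; python3 -m inch '[{"slide":[0,0,0.003],"delta_rot":[0,0,0]},{"slide":[0,0,0.006],"delta_rot":[0,0,0]},{"slide":[0,0,0.006],"delta_rot":[0,0,0]}]' | egrep 'pos|force:'
```

```text
t: 20.23
eef_pos: [590.0, 111.5, 43.6]
eef_rot: [[-0.992, -0.13, 0.001], [-0.13, 0.992, 0.002], [-0.001, 0.002, -1.0]]
force: [-0.3, 0.1, -0.5]
width: 0.367
grasp_force: 44.7
eef_pos: [590.5, 111.1, 42.4]
force: [-0.5, 0.3, -1.1]
grasp_force: 44.7
```

```bash
python3 -m inch '[{"slide":[0,0,0.003],"delta_rot":[0,0,0]},{"slide":[0,0,0.006],"delta_rot":[0,0,0]},{"slide":[0,0,0.006],"delta_rot":[0,0,0]}]' | egrep 'pos|force:'; python3 -m inch '[{"slide":[0,0,0.003],"delta_rot":[0,0,0]},{"slide":[0,0,0.006],"delta_rot":[0,0,0]},{"slide":[0,0,0.006],"delta_rot":[0,0,0]}]' | egrep 'pos|force:'
```

```text
eef_pos: [590.2, 111.1, 40.4]
force: [0.1, 0.6, -0.5]
grasp_force: 44.7
eef_pos: [590.6, 111.2, 39.5]
force: [-0.4, 0.5, 3.6]
grasp_force: 45.0
```

Contact at 39.5, as expected. I'll open the gripper, then rise straight above the bottle.

```bash
python3 -m inch '[{"slide":[0,0,-0.003],"delta_rot":[0,0,0]},{"slide":[0,0,-0.003],"delta_rot":[0,0,0]},{"slide":[0,0,-0.003],"delta_rot":[0,0,0]},{"slide":[0,0,-0.003],"delta_rot":[0,0,0]}]' 0.6; python3 -m inch '[{"slide":[0,0,-0.05],"delta_rot":[0,0,0]},{"slide":[0,0,-0.15],"delta_rot":[0,0,0]},{"slide":[0,0,-0.3],"delta_rot":[0,0,0]},{"slide":[0,0,-0.45],"delta_rot":[0,0,0]},{"slide":[0,0,-0.55],"delta_rot":[0,0,0]},{"slide":[0,0,-0.6],"delta_rot":[0,0,0]},{"slide":[0,0,-0.6],"delta_rot":[0,0,0]}]'; python3 -m inch '[{"slide":[0.8,0,0],"delta_rot":[0,0,0]},{"slide":[0.8,0,0],"delta_rot":[0,0,0]},{"slide":[0.8,0,0],"delta_rot":[0,0,0]},{"slide":[0.8,0,0],"delta_rot":[0,0,0]},{"slide":[0.8,0,0],"delta_rot":[0,0,0]},{"slide":[0.8,0,0],"delta_rot":[0,0,0]},{"slide":[0.8,0,0],"delta_rot":[0,0,0]}]'; python3 snap.py F side; python3 snap.py G scene; python3 -c "
import cv2,numpy as np
a=cv2.imread('pics/F.png')[140:340,150:350];b=cv2.imread('pics/G.png')[140:290,130:380]
cv2.imwrite('pics/end.png',np.hstack([cv2.resize(a,(375,375)),cv2.resize(b,(425,375))]))"
```

```text
t: 21.32
eef_pos: [590.2, 111.1, 39.5]
eef_rot: [[-0.992, -0.129, 0.001], [-0.129, 0.992, 0.002], [-0.001, 0.002, -1.0]]
force: [-0.3, 0.1, -0.3]
width: 0.796
grasp_force: 0.0
t: 21.9
eef_pos: [591.8, 110.9, 193.4]
eef_rot: [[-0.992, -0.129, 0.008], [-0.129, 0.992, 0.002], [-0.009, 0.001, -1.0]]
force: [0.1, 0.1, 0.7]
width: 0.796
grasp_force: 0.0
t: 22.48
eef_pos: [390.2, 84.9, 188.7]
eef_rot: [[-0.992, -0.129, 0.0], [-0.129, 0.992, 0.002], [-0.0, 0.002, -1.0]]
force: [0.7, -0.1, 0.1]
width: 0.801
grasp_force: 0.0
```

View pics/end.png

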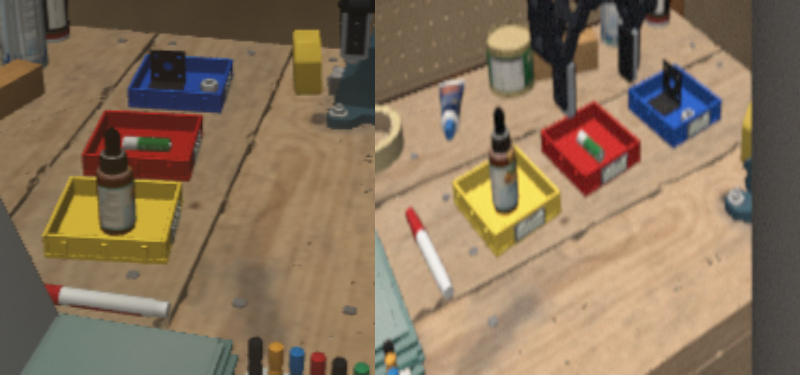

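The final view shows the bottle upright in yellow (115,195), the battery flat in red (150,145) and the bracket standing with the nut flat in blue (170,75 and 208,85). The marker and tape are untouched. I'll hand it in.

```bash
python3 -c "
from station import r
print(r.finish_job())"
```

```text
the job is handed in; nothing more can be done
None
```

I handed the job in after about 22 s of robot time: nut flat and bracket standing in the blue tray, battery flat in the red, bottle upright in the yellow, tape measure and marker not moved.

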